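# Park a rinsed specimen mount behind the pawl of its drying gutter

### The job

One of the two small sloped drying gutters on the bench still has its rinsed specimen mount resting on its edge at the low, wet end. With the fingertips, push that mount gently up the gutter, past the brass spring pawl and into the dry seat below the rubber stop, so that the pawl comes up behind it and it cannot roll back. Do not pick it up or ram it into the stop, and leave the mount that is already parked in the other gutter, and everything else, where it is.

Things in the scene. Friction and masses are not known exactly. Their poses are not given: they have to be found in the camera images.
- mount_wet_center (a point): Middle of the mount to be parked: a black resin disc with a bright metal insert in one face, 31 mm in diameter, 21 mm wide, 35-70 g, standing on its edge in gutter a like a wheel and rolling freely (z is its axle). At the start it leans on the lip, 0.013 m along x of gutter_a_foot, 15.5 mm off the floor. Resting back on the pawl it is at 0.114 m; against the stop, at 0.128 m.
- mount_wet: The same mount; origin at the centre of its plain face, 10.5 mm from mount_wet_center along the axle.
- gutter_a: The drying gutter that holds the mount to be parked: a steel channel rising at 10 degrees over a grey base plate (152 x 72 mm), with a drip tray under its low end; about 205 mm long, 86 mm tall, fixed. Origin on the bench under the base's middle; x is level, toward the high end. The high end is away from the robot, turned up to 19 degrees either way; it stands left or right of gutter b.
- gutter_a_foot (a point): Low end of gutter a: middle of the channel's floor at the uphill face of its 7 mm lip, 31 mm above the bench. x runs uphill along the floor, y across, z square to the floor. The channel is 24 mm wide inside; its walls are 2.5 mm thick and only 9 mm high above the floor, so fingers can run along above them.
- gutter_a_seat (a point): High end of gutter a: middle of the channel's floor below the upright rubber face of the stop, 0.1435 m along x of gutter_a_foot. The rubber reaches from 6 to 26 mm above the floor; the channel ends 12 mm behind it.
- gutter_a_pawl (a joint): Brass spring pawl in gutter a's floor, 8 mm wide: 0 = up, about 0.29 rad = flush with the floor. Along x of gutter_a_foot it leaves the floor at 0.09 m and its nose is at 0.101 m, 7 mm high. A mount pushed uphill presses it down (under 1 N); once the mount's centre is past 0.114 m it springs up and blocks the way back.
- gutter_b_foot (a point): The same point and axes as gutter_a_foot, of the other gutter (same make and size), whose mount is already parked and stays there.
- mount_parked_center (a point): Centre of the mount that is already parked in gutter b: a black resin disc, 31 mm in diameter and 18 mm wide, on its edge behind the pawl. To be left alone.
- swab_jar: Bystander: clear jar of cotton swabs, 68 mm wide, 82 mm tall without the swabs; origin at the centre of its underside. To be left alone.
- etchant: Bystander: white plastic bottle with a red cap, 48 mm wide, 115 mm tall; origin at the centre of its underside. To be left alone.
- cleaner: Bystander: brown bottle with a black cap, 54 mm wide, 132 mm tall; origin at the centre of its underside. To be left alone.
- oil: Bystander: small yellow bottle with a black cap, 34 mm wide, 83 mm tall; origin at the centre of its underside. To be left alone.
- indenter: Bystander: spare hardness-tester indenter, a pointed steel plug 16 mm wide and 31 mm tall, standing on the bench between the two gutters; origin at the centre of its underside. To be left alone.
Things that resemble listed ones, but are neither listed nor needed, are in the scene too. Leave any purple look-alike of the gutter_a alone.

How it is judged:
At the end, for the whole second after the job is handed in: The mount stands at rest on its edge in gutter a between pawl and stop: centre 0.110 to 0.131 m along x of gutter_a_foot, within 6 mm of the channel's middle, within 3 mm of its rolling height; the pawl is up (below 0.08 rad); the mount in gutter b is within 6 mm of its start (x of mount_wet_center in the frame of gutter_a_foot between 0.11 and 0.131 m and y of mount_wet_center in the frame of gutter_a_foot between -0.006 and 0.006 m and z of mount_wet_center in the frame of gutter_a_foot between 0.0125 and 0.0185 m and value of joint gutter_a_pawl below 0.08 rad and linear speed of mount_wet below 0.02 m/s and distance of mount_parked_center from where it was at the start of the episode below 0.006 m); the robot touches nothing.
It fails at once if the mount is lifted more than 12 mm off the floor of the gutter (z of mount_wet_center in the frame of gutter_a_foot above 0.0275 m).
It fails at once if the fingers press the mount with over 30 N (rammed into the stop) (contact force between the fingers and mount_wet above 30 N).
It fails at once if the mount already parked in the other gutter moves by over 12 mm (distance of mount_parked_center from where it was at the start of the episode above 0.012 m).
It fails at once if a bottle, the swab jar or the indenter is moved by over 20 mm (distance of any of swab_jar, etchant, cleaner, oil, indenter from where it was at the start of the episode above 0.02 m).
It also fails if it takes over 38 s, if anything falls off the work surface, if the arm or the gripper's body presses on something with over 40 N, if the wrist force passes 120 N, or if a joint passes its speed limit or range.

### The arm

A 6-joint arm with a two-finger parallel gripper is mounted at the origin on the work surface; the furniture and walls round the work are solid. World frame = base frame: x ahead of the robot, y to its left, z up, the work surface at z = 0. Lengths are in m, angles in rad, forces in N, time in s.
With the tool pointing down it reaches from about 0.425 to 0.95 m from the base axis. Payload 3.5 kg.
Tool frame: the origin (TCP) lies on the centre line of the jaws, within the pads' length; the fingertips stand 17 mm ahead of it and the grasp point (between the pads) lies 2 mm behind it; z points along the fingers, y is the line along which they close (so a half turn about z gives the same grasp; the last joint's range is limited). The gripper opens to 85 mm and grips with 20 to 120 N. Pads are 22 mm wide; open, the fingers measure 114 mm over their backs; the gripper's body (76 mm by 85 mm) begins 54 mm behind the grasp point. The pads swing forward as they close: fully open they stand 13 mm farther back than shut.
Start: joints at [1.099, 0.286, 1.577, -0, 1.279, -0.15], TCP at [0.213, 0.64, 0.222] pointing down, gripper open.
Joint ranges: [-2.77, 2.77], [-0.9, 2.22], [0.21, 2.48], [-1.53, 4.67], [0.24, 2.81], [-2.84, 2.84]. Speed limits (rad/s): [2.79, 2.79, 3.14, 3.14, 3.14, 3.14].

### API

Orientations are given as a unit quaternion [x, y, z, w].
In Python, from plant import ctrl gives the robot as it stands. The module is installed in compiled form; this text tells all that it offers.
- The arm moves only by the tool drive_tool, never from a script. Its argument "moves" is a list of rows, each a list of 3 entries, a list of its own where there are three numbers: the turn, a rotation vector about the tool's x, y, z in rad, then the shift along the tool's x, y, z in m, then the finger opening in m, from 0 to 0.0854. A call has 1 to 5 rows; each row shifts and turns the commanded pose from where the row before left it, along the tool's axes as they then stand; what a row does not reach is not made up. A row lasts 1/8 s, in which the tool goes at most 62.5 mm and 10.7 degrees, less where a joint would pass 70% of its speed; a pose out of reach is approached as far as the arm can. A call with a gripper value outside its range is refused whole. The fingers move at their own pace and stop on an object; "grip_force" is the grip in N (left out, the last holds). Time passes only in rows, so rows that do not move let the fingers close. It gives the time, the measured TCP pose, the force, the opening and the grip force at its end, in the units of the state.
- ctrl.get_state(): the state, without advancing time (a new reading comes with each control period).
- ctrl.read_camera(name): name is "scene" or "top"; returns a dict with "image" (384x512x3 uint8, red, green, blue), "fx", "fy", "cx", "cy" (pixels), "R" (3x3) and "t" (3): a world point X has camera coordinates R X + t. Camera axes: x right, y down, z forward; pixel columns grow to the right and rows downward; lengths in m; the calibration is good to about 2 mm. A picture is of the moment at which its call begins. There is no depth.
- ctrl.sign_off(): hands the job in; it is judged then, once.
The state is a dict: "time": time; "qpos": joint angles; "dq": joint speeds; "joint_efforts": joint torques, N m; "eef_pos": TCP position; "tcp_rot": TCP orientation; "contact_force": force on the tool from outside, world axes, zero at the start; "wrist_torque": the same for the moment, N m; "opening": opening from 0.0 (shut) to 1.0 (fully open); "finger_force": force on a finger pad.
Only numpy, scipy, OpenCV 4.12 (cv2) and the standard library are available. Lean on these libraries where they do the work, as an engineer would, in place of code of your own. Each camera call takes 0.05 s, during which the arm holds its last target. There are 200 camera calls.

## Working session

There is one attempt and no reset: what is moved stays moved. The work goes in short steps, Python scripts to look and compute and a tool call to move; the robot and the scene stay as the last step left them, time stands still between calls to the robot, and variables do not carry over. Pictures are saved under pics/ and viewed, at most 10 in all, crops included, and the job is handed in when it is done.

Besides the shell and the picture viewer there is one more tool, called after "Request:" as a command line: name --argument value ..., lists and objects as JSON in quotes. drive_tool: Moves the arm, as the interface text tells. Its arguments: {"type":"object","properties":{"moves":{"type":"array","items":{"type":"array"}},"grip_force":{"type":"number"}},"required":["moves"]}

```bash
mkdir -p pics; python3 - <<'E'
from plant import ctrl
import cv2,json,numpy as np
for n in("scene","top"):
    c=ctrl.read_camera(n); cv2.imwrite(f"pics/{n}0.png",c["image"][:,:,::-1])
    np.savez(n+".npz",**c); print(n,c["fx"],c["fy"],c["cx"],c["cy"],np.round(c["R"],3).tolist(),np.round(c["t"],3))
s=ctrl.get_state();print(s)
E
```

```text
scene 483.20780432345884 483.20780432345884 256.7500014251174 199.53035743880434 [[-0.881, -0.473, 0.02], [-0.292, 0.509, -0.81], [0.373, -0.719, -0.586]] [0.54  0.106 1.015]
top 380.7022099302229 380.7022099302229 257.7606288910814 189.0580531430041 [[0.015, -1.0, 0.005], [-0.998, -0.016, -0.065], [0.065, -0.004, -0.998]] [0.178 0.504 0.953]
{'time': 0.1, 'qpos': array([ 1.09902005e+00,  2.87137743e-01,  1.57803796e+00, -1.91000971e-05,
        1.27862823e+00, -1.50012506e-01]), 'dq': array([ 0.00038819, -0.00277447, -0.00298227, -0.00029708,  0.00081998,
        0.00085895]), 'joint_efforts': array([ 1.24378865e-03, -4.07298017e+01, -2.93698847e+01, -9.63128969e-05,
        3.43541622e-03, -7.43426057e-06]), 'eef_pos': array([0.21315989, 0.6398015 , 0.2211411 ]), 'tcp_rot': array([ 1.60185941e-01,  9.87086238e-01, -1.05543055e-03, -3.29521925e-04]), 'contact_force': array([ 0.78255071, -0.56687359,  0.13803564]), 'wrist_torque': array([ 0.00093675, -0.00402942,  0.02749709]), 'finger_force': 0.0, 'opening': 0.9985861411471207}
```

View pics/top0.png

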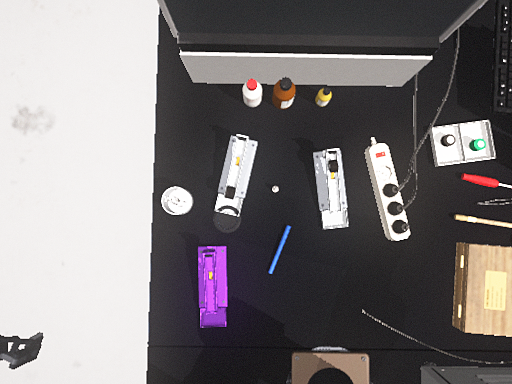

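View pics/scene0.png

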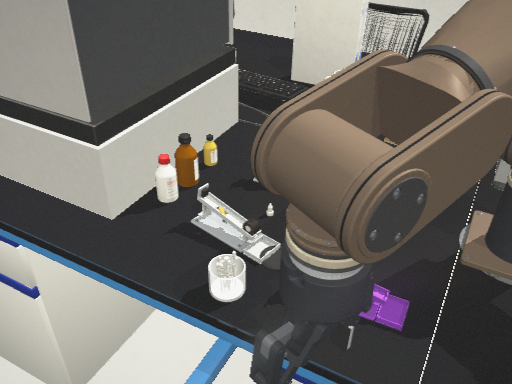

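The top view shows gutter a on the left, with its mount near (231,193) and its high end near (240,137). Gutter b is at (330,190) with its mount parked, and the purple decoy is at (212,286). I'll enlarge gutter a.

```bash
python3 - <<'E'
import cv2
a=cv2.imread("pics/top0.png")[125:240,195:295]; cv2.imwrite("pics/c1.png",cv2.resize(a,None,fx=5.2,fy=5.2,interpolation=cv2.INTER_CUBIC))
E
```

```text
(no output)
```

View pics/c1.png

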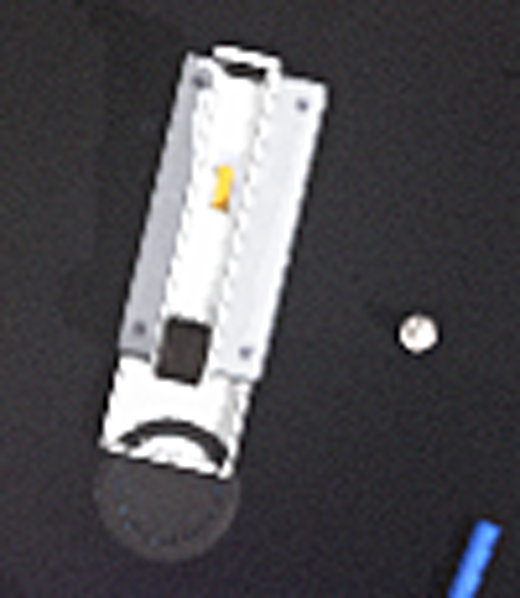

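The crop shows the wet mount centred at about crop (184,350). The base corners are near (188,55), (326,85), (120,345) and (258,380), the stop is at (245,70) and the pawl at (223,187).

```bash
cat > h.py <<'E'
import numpy as np
from scipy.spatial.transform import Rotation as Ro
def ray(c,u,v,z):
    d=c["R"].T@np.array([(u-c["cx"])/c["fx"],(v-c["cy"])/c["fy"],1]); o=-c["R"].T@c["t"]
    return o+d*(z-o[2])/d[2]
E
python3 - <<'E'
from h import *
c=np.load("top.npz")
f=lambda u,v,z:ray(c,195+u/5.2-.4,125+v/5.2-.4,z)
P={k:f(*a) for k,a in dict(TL=(188,55,.006),TR=(326,85,.006),BL=(120,345,.006),BR=(258,380,.006),mount=(184,350,.05),pawl=(223,187,.052),stoptop=(247,68,.08),wallL=(158,372,.045),wallR=(215,385,.045),ind=(418,333,.02)).items()}
for k in P: print(k,P[k].round(4))
d=P['TL']-P['BL'],P['TR']-P['BR'],P['pawl']-P['mount']
for x in d: print(np.degrees(np.arctan2(x[1],x[0])),np.linalg.norm(x[:2]))
m=sum(P[k] for k in('TL','TR','BL','BR'))/4;print(m)
E
```

```text
TL [0.6407 0.2584 0.006 ]
TR [0.6267 0.1893 0.006 ]
BL [0.4953 0.2891 0.006 ]
BR [0.4791 0.2206 0.006 ]
mount [0.4908 0.2544 0.05  ]
pawl [0.5683 0.2374 0.052 ]
stoptop [0.6197 0.2259 0.08  ]
wallL [0.4805 0.2668 0.045 ]
wallR [0.4748 0.2397 0.045 ]
ind [0.5026 0.1426 0.02  ]
-11.912175648528804 0.1485723599646176
-11.960227519106473 0.15089126820095108
-12.40398367034496 0.07926327359953211
[0.56042122 0.2393548  0.006     ]
```

Request:
drive_tool --moves '[[[0,0,-0.11],[0,0,0],0],[[0,0,0],[-0.035,-0.036,0],0],[[0,0,0],[-0.035,-0.036,0],0],[[0,0,0],[-0.035,-0.036,0],0],[[0,0,0],[-0.035,-0.036,0],0]]'

```text
time: 0.72
eef_pos: [0.3204, 0.4685, 0.2218]
tcp_rot: [0.106, 0.994, -0.0, -0.0]
contact_force: [-0.4, -0.0, -0.2]
opening: 0.004
finger_force: 0.0
```

Request:
drive_tool --moves '[[[0,0,0],[-0.035,-0.036,0],0],[[0,0,0],[-0.035,-0.036,0.01],0],[[0,0,0],[-0.035,-0.036,0.02],0],[[0,0,0],[-0.035,-0.036,0.03],0],[[0,0,0],[0,0,0],0]]'

```text
time: 1.35
eef_pos: [0.426, 0.2966, 0.1591]
tcp_rot: [0.108, 0.994, -0.002, -0.003]
contact_force: [-0.3, 1.3, -0.1]
opening: -0.003
finger_force: 0.0
```

Request:
drive_tool --moves '[[[0,0,0],[-0.017,-0.014,0.02],0],[[0,0,0],[-0.017,-0.014,0.02],0],[[0,0,0],[0,0,0.01],0],[[0,0,0],[0,0,0],0]]'

```text
time: 1.85
eef_pos: [0.453, 0.2661, 0.1119]
tcp_rot: [0.105, 0.994, -0.0, -0.001]
contact_force: [-0.4, -0.3, -0.0]
opening: -0.001
finger_force: 0.0
```

```bash
python3 - <<'E'
from plant import ctrl
import cv2,numpy as np
ims=[]
for n,(r,cc) in dict(scene=(150,180),top=(120,180)).items():
    c=ctrl.read_camera(n); a=c["image"][r:r+140,cc:cc+100,::-1]
    ims.append(cv2.resize(a,None,fx=4,fy=4,interpolation=cv2.INTER_CUBIC))
cv2.imwrite("pics/d1.png",np.hstack(ims)); print(ctrl.get_state()["eef_pos"])
E
```

```text
[0.45390755 0.26642578 0.11319494]
```

View pics/d1.png

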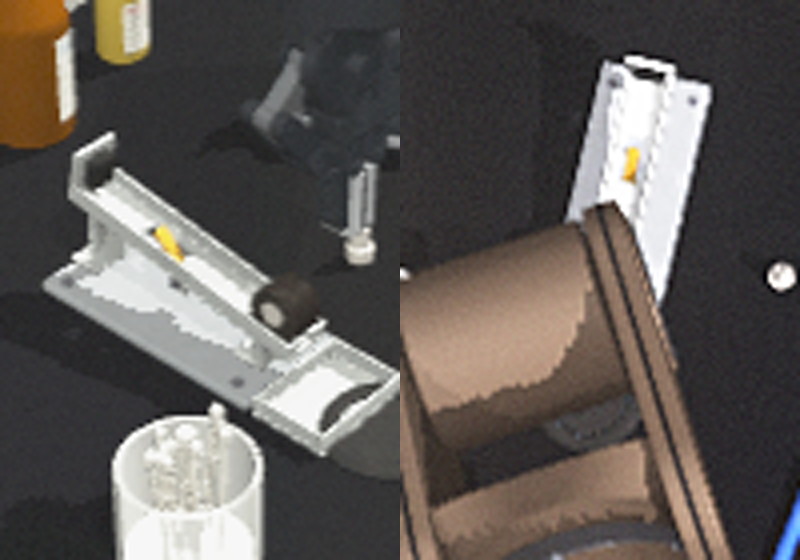

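The scene view shows the mount at about (251,226) and the pawl up. The gripper is outside this crop. I'll cross-check the mount with this camera, go lower and look again.

Request:
drive_tool --moves '[[[0,0,0],[0,-0.004,0.02],0],[[0,0,0],[0,0,0.015],0],[[0,0,0],[0,0,0],0]]'

```text
time: 2.33
eef_pos: [0.4521, 0.2616, 0.0764]
tcp_rot: [0.105, 0.994, -0.0, -0.001]
contact_force: [0.2, 0.2, 0.3]
opening: -0.004
finger_force: 0.0
```

```bash
python3 - <<'E'
from plant import ctrl
from h import *
import cv2
c=ctrl.read_camera("scene"); a=c["image"][150:300,180:380,::-1]
cv2.imwrite("pics/d2.png",cv2.resize(a,None,fx=4,fy=4,interpolation=cv2.INTER_CUBIC)); s=ctrl.get_state();print(s["eef_pos"])
def pj(X): q=c["R"]@X+c["t"]; return ((q[0]/q[2]*c["fx"]+c["cx"]-180)*4,(q[1]/q[2]*c["fy"]+c["cy"]-150)*4)
print("mount",pj(np.array([.4908,.2544,.0485])))
R=Ro.from_quat(s["tcp_rot"]).as_matrix()
for p in([0,0,.017],[-.011,.0145,.017],[-.011,-.0145,.017],[.011,.0145,.017]): print(pj(s["eef_pos"]+R@np.array(p)))
E
```

```text
[0.45281642 0.26175333 0.07723243]
mount (np.float64(283.42651266837777), np.float64(302.89178158246375))
(np.float64(343.62516215713754), np.float64(316.47712824884195))
(np.float64(307.8628017174526), np.float64(320.9930214967686))
(np.float64(345.05920927242937), np.float64(293.59861608364565))
(np.float64(342.1464193534903), np.float64(340.0687068390288))
```

View pics/d2.png

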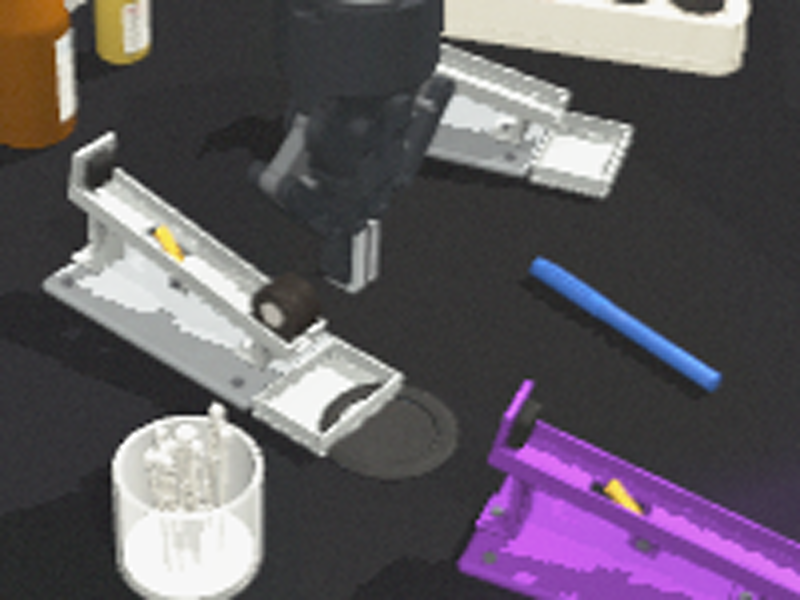

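The mount's projection agrees with the picture. The visible fingertip bottom, at about (352,292), looks higher than predicted, so I'll brighten the image to see whether a dark tip extends below it.

```bash
python3 - <<'E'
from plant import ctrl
import cv2,numpy as np
c=ctrl.read_camera("scene"); a=c["image"][190:245,240:295,::-1].astype(float)
a=np.clip(255*(a/150)**.6,0,255).astype(np.uint8)
cv2.imwrite("pics/d3.png",cv2.resize(a,None,fx=10,fy=10,interpolation=cv2.INTER_CUBIC))
E
```

```text
(no output)
```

View pics/d3.png

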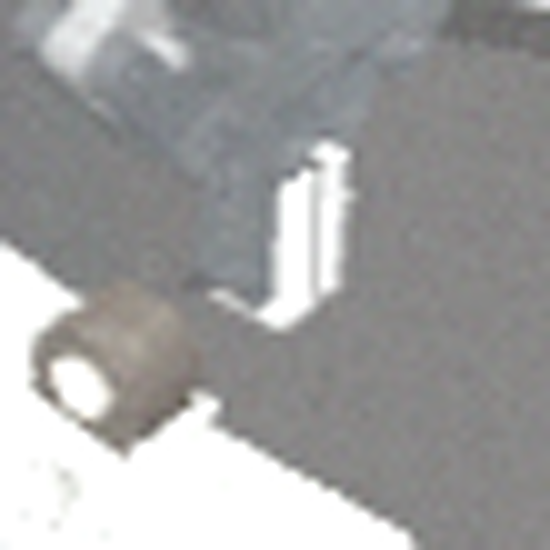

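The tip does end at about full-image (268,223), roughly 24 mm higher than the model says. I'll check the same offset against the pictures taken at the start, using the top view's fingertip pixels.

```bash
python3 - <<'E'
from h import *
import cv2
R=Ro.from_quat([.160186,.987086,-.001055,-.00033]).as_matrix(); T=np.array([.2132,.6398,.2211])
for n in("top","scene"):
    c=np.load(n+".npz")
    for p in([0,0,0],[.011,-.05,.017],[-.011,-.05,.017],[.011,-.05,.0],[.011,-.05,-.013],[-.011,-.05,-.013],[.011,.05,.017],[-.011,.05,.017]):
        q=c["R"]@(T+R@np.array(p))+c["t"]; print(n,p,(q[0]/q[2]*c["fx"]+c["cx"]).round(1),(q[1]/q[2]*c["fy"]+c["cy"]).round(1))
a=cv2.resize(cv2.imread("pics/top0.png")[314:384,0:70],None,fx=5,fy=5)
b=cv2.resize(cv2.imread("pics/scene0.png")[300:384,240:350],None,fx=4,fy=4)
o=np.zeros((350,800,3),np.uint8);o[:350,:350]=a;o[:336,355:795]=b
o=np.clip(255*(o/200)**.6,0,255).astype(np.uint8)
cv2.imwrite("pics/e1.png",o)
E
```

```text
top [0, 0, 0] 23.8 325.7
top [0.011, -0.05, 0.017] 50.3 337.0
top [-0.011, -0.05, 0.017] 54.3 326.4
top [0.011, -0.05, 0.0] 45.6 339.8
top [0.011, -0.05, -0.013] 41.8 342.1
top [-0.011, -0.05, -0.013] 46.1 331.0
top [0.011, 0.05, 0.017] 3.6 320.1
top [-0.011, 0.05, 0.017] 7.7 309.5
scene [0, 0, 0] 308.1 382.2
scene [0.011, -0.05, 0.017] 344.4 370.5
scene [-0.011, -0.05, 0.017] 329.0 358.0
scene [0.011, -0.05, 0.0] 346.3 361.1
scene [0.011, -0.05, -0.013] 347.8 353.7
scene [-0.011, -0.05, -0.013] 331.9 341.2
scene [0.011, 0.05, 0.017] 281.4 430.0
scene [-0.011, 0.05, 0.017] 266.0 414.6
```

View pics/e1.png

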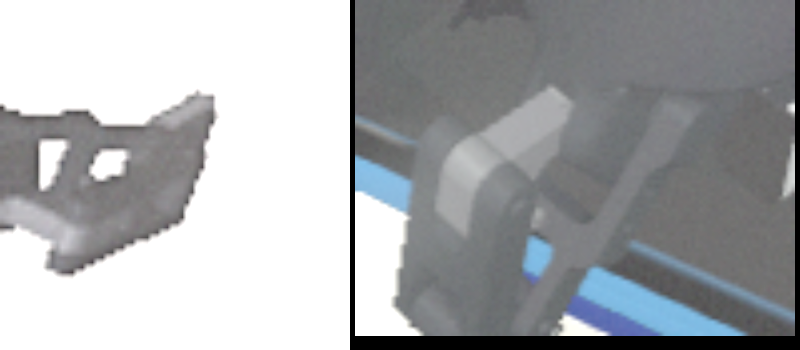

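Request:
drive_tool --moves '[[[0,0,0],[0,0,0.008],0],[[0,0,0],[0,0,0.007],0],[[0,0,0],[0,0,0],0]]'

```text
time: 2.8
eef_pos: [0.4525, 0.2612, 0.0615]
tcp_rot: [0.106, 0.994, -0.0, -0.001]
contact_force: [-0.5, -1.0, 0.9]
opening: -0.002
finger_force: 0.0
```

```bash
cat > snap.py <<'E'
import sys,cv2
from plant import ctrl
from h import *
c=ctrl.read_camera("scene"); a=c["image"][150:270,180:310,::-1].astype(float)
a=np.clip(255*(a/200)**.7,0,255).astype(np.uint8)
cv2.imwrite(sys.argv[1],cv2.resize(a,None,fx=5,fy=5,interpolation=cv2.INTER_CUBIC)); s=ctrl.get_state();print(s["eef_pos"],s["contact_force"].round(2))
R=Ro.from_quat(s["tcp_rot"]).as_matrix()
for z in(.017,-.007):
    q=c["R"]@(s["eef_pos"]+R@np.array([0,0,z]))+c["t"]; print(z,(q[0]/q[2]*c["fx"]+c["cx"]-180)*5,(q[1]/q[2]*c["fy"]+c["cy"]-150)*5)
E
python3 snap.py pics/f1.png
```

```text
[0.45285351 0.26136373 0.06196778] [-0.35 -0.18  0.63]
0.017 428.7217431280948 424.47333501149376
-0.007 430.53623193625924 377.9160288259186
```

View pics/f1.png

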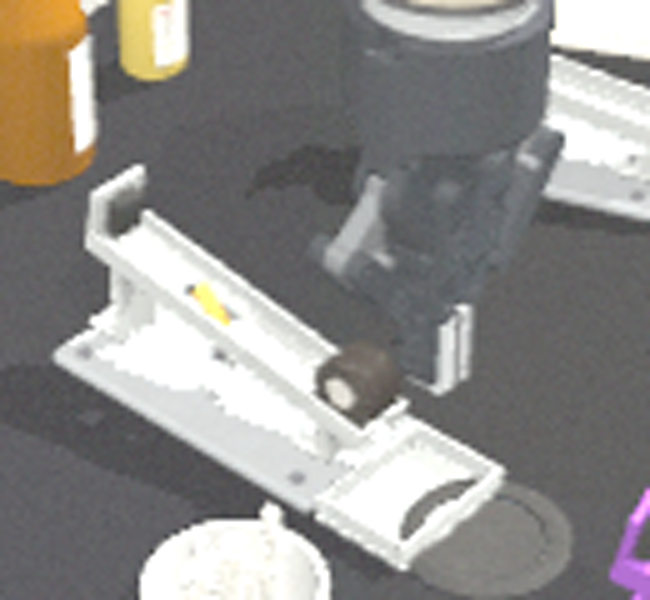

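The tip sits about 24 mm above the nominal model, and the start picture's top view shows the same offset, so I'll go by what I see. Next I lower it in small steps while watching the force.

Request:
drive_tool --moves '[[[0,0,0],[0,0.001,0.005],0],[[0,0,0],[0,0,0.005],0],[[0,0,0],[0,0,0],0]]'

```text
time: 3.22
eef_pos: [0.4529, 0.2623, 0.0518]
tcp_rot: [0.106, 0.994, -0.0, -0.001]
contact_force: [-0.0, -0.0, -0.2]
opening: -0.003
finger_force: 0.0
```

Request:
drive_tool --moves '[[[0,0,0],[0,0,0.005],0],[[0,0,0],[0,0,0.005],0],[[0,0,0],[0,0,0],0]]'

```text
time: 3.6
eef_pos: [0.4529, 0.2623, 0.0418]
tcp_rot: [0.106, 0.994, -0.0, -0.001]
contact_force: [-0.5, -0.5, -0.1]
opening: 0.001
finger_force: 0.0
```

```bash
python3 snap.py pics/f2.png
```

```text
[0.4531526  0.26238025 0.04208836] [ 1.12  0.27 -0.03]
0.017 425.39137322359807 463.21257372708004
-0.007 427.1552335627166 417.754636441161
```

View pics/f2.png

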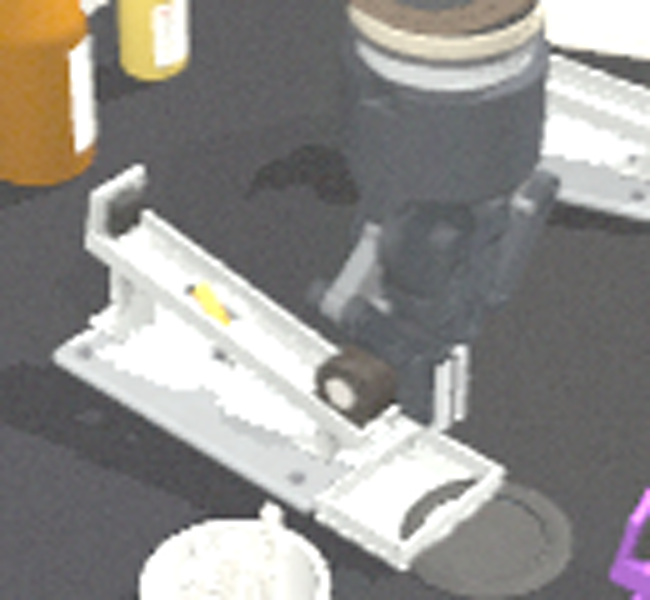

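The tip now ends right at the drip tray's far edge, about (440,430), so I can't tell yet whether it is over the tray or behind it. I'll lower 6 mm more and check numerically whether the finger covers tray pixels.

```bash
cat > patch.py <<'E'
from plant import ctrl
import cv2,numpy as np,sys
c=ctrl.read_camera("scene"); g=cv2.cvtColor(c["image"],cv2.COLOR_RGB2GRAY); np.save(sys.argv[1],g)
print(g[226:246,256:282]); s=ctrl.get_state(); print(s["eef_pos"],s["contact_force"])
E
python3 patch.py p1.npy
```

```text
[[ 52  48  51  52  52  53  53  56  51  52  71 149 170 175 105 160 137  78
   53  56  54  51  52  53  54  54]
 [ 50  50  42  52  56  57  57  52  52  50  75 149 169 176 104 159 134  76
   52  51  52  53  54  54  52  50]
 [ 48  43  42  52  54  57  57  55  52  51  71 150 172 176 105 159 137  77
   50  53  53  54  54  53  55  52]
 [ 41  43  43  50  55  54  56  55  53  56  75 152 172 175 104 158 135  72
   51  54  54  53  53  52  54  54]
 [ 39  41  35  51  52  52  57  56  57  55  80 151 171 154 105 158 116  65
   52  53  56  53  53  53  55  53]
 [ 36  62 217 143  55  61  56  56  55  49  74 149 171 151 103 160 116  58
   51  52  56  52  53  54  54  52]
 [ 95 236 231 152  72  50  59  52  53  51  74 149 169 156 104 159 118  64
   51  52  51  53  53  49  53  56]
 [163 161 144 140 161 122  68  47  48  50  98 156 171 152 104 100  69  52
   54  52  54  52  51  54  54  53]
 [198 150 151 193 188 212 170 100  58  49 122 158 171 141  79  55  53  54
   53  53  52  54  55  53  53  53]
 [236 220 159 190 215 220 235 192 138 149 162 164 166 106  57  52  55  52
   53  52  53  52  52  52  56  52]
 [226 191 
[... 453 characters left out ...]
94 196 195 194 189 167 163 163 163 166 160 228
  199 102  52  53  49  52  51  53]
 [163 164 161 204 188 177 175 189 195 196 199 218 208 173 164 163 162 166
  171 236 178  78  50  52  54  52]
 [163 161 184 238 241 239 243 220 199 201 199 200 199 188 192 170 164 165
  166 167 178 216 159  77  51  51]
 [203 239 242 241 240 243 245 245 222 199 198 197 197 202 200 204 194 171
  162 162 164 157 190 221 136  52]
 [244 246 245 244 245 246 246 246 245 245 221 198 199 200 198 200 199 211
  174 161 163 162 236 223 157  85]
 [246 245 244 245 246 246 246 246 245 245 245 246 224 201 201 200 198 172
  133 135 143 247 221 178 111  55]]
[0.45328976 0.26244732 0.04229305] [ 0.25560246 -1.11202429  0.2165712 ]
```

Request:
drive_tool --moves '[[[0,0,0],[0,0,0.003],0],[[0,0,0],[0,0,0.003],0],[[0,0,0],[0,0,0],0]]'

```text
time: 4.08
eef_pos: [0.4531, 0.2624, 0.036]
tcp_rot: [0.106, 0.994, -0.0, -0.0]
contact_force: [-0.1, -0.3, 0.2]
opening: 0.001
finger_force: 0.0
```

```bash
python3 patch.py p2.npy
```

```text
[[ 48  52  44  51  54  48  56  57  51  52  51 139 167 174 106 157 156  91
   53  53  51  56  53  54  52  52]
 [ 44  49  46  52  52  55  55  55  55  50  74 150 167 175 105 159 136  76
   48  51  53  54  53  53  51  51]
 [ 45  46  42  53  53  55  57  55  54  51  73 149 170 154  89 157 136  75
   52  52  51  53  52  55  52  49]
 [ 45  41  40  52  56  54  58  56  52  52  74 149 171 176 103 157 136  76
   53  53  52  53  54  49  52  51]
 [ 42  42  39  52  51  59  59  57  56  52  75 148 171 176 104 157 136  77
   57  54  53  54  52  50  54  53]
 [ 34  60 217 143  54  56  58  57  56  52  77 151 171 154 104 163 118  64
   53  51  51  55  53  54  52  53]
 [ 96 237 225 123  57  54  54  54  52  52  75 150 172 153 103 159 119  62
   53  53  49  53  53  49  50  52]
 [160 162 145  88  60  57  59  59  53  56  98 153 172 152 103 159 116  63
   52  54  54  52  53  54  52  51]
 [197 153 151 133  78  58  59  55  50  52  98 153 171 137  94 160 117  64
   53  50  55  51  52  51  52  53]
 [236 220 160 187 170 105  55  49  48  51 100 156 171 151 102 161 105  52
   52  54  53  55  55  54  54  52]
 [224 190 
[... 453 characters left out ...]
76 193 194 195 189 167 161 164 164 163 160 227
  196 104  51  55  52  50  54  51]
 [166 164 163 203 189 178 175 187 195 197 200 217 207 173 163 165 164 168
  172 236 181  78  49  52  51  53]
 [165 162 183 238 241 240 239 202 194 201 200 202 198 190 190 170 162 162
  166 169 177 216 158  77  54  52]
 [199 238 241 241 240 240 241 245 223 200 198 199 196 200 201 205 195 170
  162 164 163 155 189 222 136  53]
 [239 241 241 240 241 242 245 246 245 245 222 196 200 200 200 199 199 211
  176 161 163 165 236 223 156  83]
 [245 245 244 245 243 245 246 245 245 245 245 246 222 200 200 198 198 170
  132 134 143 247 221 179 112  54]]
[0.45326276 0.26242275 0.03624731] [ 0.49453164  0.22739368 -0.28406352]
```

The finger now covers tray pixels in rows 233–237, so it is above the tray and the tip is at z ≈ 0.043. That is the height I planned, so I'll approach the mount level.

Request:
drive_tool --moves '[[[0,0,0],[-0.004,0,0],0],[[0,0,0],[-0.004,0,0],0],[[0,0,0],[-0.003,0,0],0],[[0,0,0],[-0.003,0,-0.0005],0],[[0,0,0],[-0.003,0,-0.0005],0]]'

```text
time: 4.75
eef_pos: [0.47, 0.2589, 0.0374]
tcp_rot: [0.106, 0.994, -0.0, -0.0]
contact_force: [-0.7, -0.5, 0.7]
opening: 0.004
finger_force: 0.4
```

Request:
drive_tool --moves '[[[0,0,0],[-0.004,0,-0.0007],0],[[0,0,0],[-0.004,0,-0.0007],0],[[0,0,0],[-0.004,0,-0.0007],0],[[0,0,0],[-0.003,0,-0.0005],0],[[0,0,0],[0,0,0],0]]'

```text
time: 5.38
eef_pos: [0.4852, 0.2557, 0.0401]
tcp_rot: [0.106, 0.994, 0.0, 0.0]
contact_force: [-0.3, -0.2, 0.1]
opening: -0.0
finger_force: 0.0
```

```bash
python3 snap.py pics/g1.png; cat pics/g1.png >/dev/null; python3 - <<'E'
import cv2
a=cv2.imread("pics/g1.png",0); s=cv2.resize(a,(130,120),interpolation=cv2.INTER_AREA)
print(s[60:94:1,40:96:2])
E
```

```text
[0.48493688 0.25567577 0.0400379 ] [-0.4   0.13 -0.64]
0.017 364.42287329776235 432.670132855003
-0.007 365.34739292885774 387.6141699034092
[[243 242 230 234 249 212 227 203 106  92  94  93  97  95 101 100 101  98
   95 106 113 106  95 159 234 246 243 106]
 [243 241 209 227 238 219 213 248 156  89  95  95  95  96  98 101  99 101
   96 104 102 102  92 198 248 242 254 121]
 [250 241 219 202 231 232 222 219 241 117  91  93  97 108  95  99 101  96
  104 114 105  97  97 171 254 253 254 121]
 [238 249 219 186 228 235 227 212 222 217  95  92 105 106  93  99  98 102
  116 206 180  96  96 164 251 254 246 105]
 [219 248 241 243 251 238 235 219 215 230 124  91 106 101  98  99  97 104
  112 197 156  98  82 138 245 247 237 101]
 [220 222 249 254 255 253 237 233 216 178  95  91  98 104  97 121  99 101
  132 183 162  97  81  86 223 231 190  99]
 [226 218 231 255 255 255 252 237 190 108  88  85  87 101  97 107  97 103
  193 190 163  80  81  79 117 133 110 102]
 [250 217 215 248 255 255 255 248 138  95  96  87  81  95 105 105  96 171
  224 193 171  81  81  83  94 100  99  99]
 [255 239 216 215 252 2
[... 2319 characters left out ...]
226 225 222 223 223 222 223 222 220 234 253 240 217 188 208 219 221 234
  255 255 236 211 229 221 219 241 130 100]
 [202 230 224 221 224 221 223 220 221 221 248 250 219 195 210 221 237 251
  255 251 235 223 233 232 219 224 240 129]
 [135 211 229 221 224 220 221 220 220 220 223 237 224 197 247 251 248 254
  251 236 235 250 249 243 224 219 224 235]
 [ 89 146 214 229 223 221 220 221 219 220 221 203 218 204 251 255 255 254
  238 236 252 251 252 252 249 222 220 234]
 [ 83  89 169 220 227 221 220 220 221 221 220 217 217 210 218 249 251 242
  235 251 255 254 253 253 252 244 223 221]
 [ 85  78  95 182 223 226 221 221 221 220 218 220 221 219 210 211 234 236
  251 255 255 255 255 253 253 253 246 221]]
```

The mount's insert moved from (68,78) to (59,73) in the crop, so it is rolling uphill against the finger with almost no force. I'll keep pushing.

Request:
drive_tool --moves '[[[0,0,0],[-0.005,0,-0.0009],0],[[0,0,0],[-0.005,0,-0.0009],0],[[0,0,0],[-0.005,0,-0.0009],0],[[0,0,0],[-0.005,0,-0.0009],0],[[0,0,0],[-0.005,0,-0.0009],0]]'

```text
time: 6.05
eef_pos: [0.5095, 0.2504, 0.0446]
tcp_rot: [0.106, 0.994, 0.0, 0.0]
contact_force: [-0.8, 0.6, 0.1]
opening: -0.002
finger_force: 0.5
```

Request:
drive_tool --moves '[[[0,0,0],[-0.005,0,-0.0009],0],[[0,0,0],[-0.005,0,-0.0009],0],[[0,0,0],[-0.005,0,-0.0009],0],[[0,0,0],[-0.004,0,-0.0007],0],[[0,0,0],[-0.004,0,-0.0007],0]]'

```text
time: 6.68
eef_pos: [0.5318, 0.2456, 0.0487]
tcp_rot: [0.106, 0.994, -0.0, -0.0]
contact_force: [-0.9, -0.3, 1.1]
opening: -0.003
finger_force: 0.5
```

Request:
drive_tool --moves '[[[0,0,0],[-0.004,0,-0.0007],0],[[0,0,0],[-0.004,0,-0.0007],0],[[0,0,0],[-0.004,0,-0.0007],0],[[0,0,0],[-0.004,0,-0.0007],0],[[0,0,0],[-0.004,0,-0.0007],0]]'

```text
time: 7.3
eef_pos: [0.5514, 0.2414, 0.0522]
tcp_rot: [0.106, 0.994, -0.0, 0.0]
contact_force: [-1.4, -0.2, 2.0]
opening: -0.001
finger_force: 0.6
```

Request:
drive_tool --moves '[[[0,0,0],[-0.004,0,-0.0007],0],[[0,0,0],[-0.003,0,-0.0005],0],[[0,0,0],[-0.003,0,-0.0005],0],[[0,0,0],[-0.003,0,-0.0005],0],[[0,0,0],[-0.002,0,-0.0003],0]]'

```text
time: 7.92
eef_pos: [0.5659, 0.2383, 0.0546]
tcp_rot: [0.106, 0.994, -0.0, -0.0]
contact_force: [-0.4, -0.4, -0.5]
opening: 0.002
finger_force: 0.4
```

```bash
python3 snap.py pics/g2.png
```

```text
[0.56618186 0.23823093 0.05472626] [0.43 0.34 0.13]
0.017 217.6142795357957 322.4867384248387
-0.007 216.47373300507866 277.419928455796
```

View pics/g2.png

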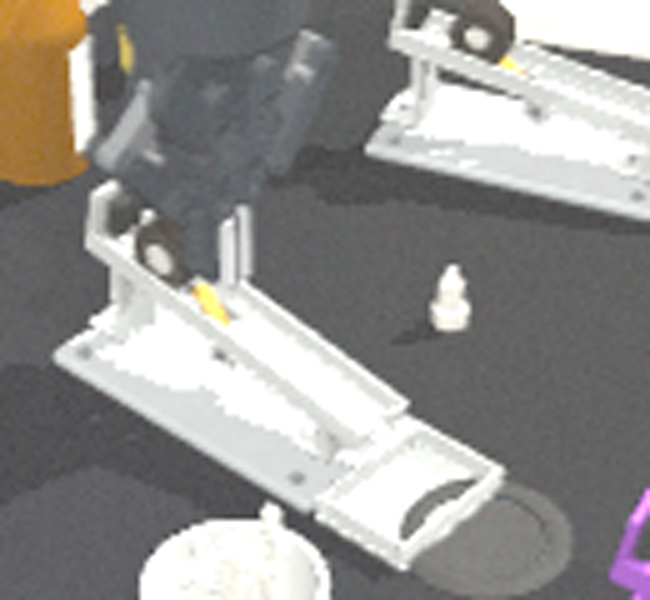

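The picture shows the mount just below the stop (insert at (158,258)) with the pawl showing at (210,303) behind it. I'll add 2.5 mm for margin, then back off slowly along the slope and check where it settles.

Request:
drive_tool --moves '[[[0,0,0],[-0.0015,0,-0.0003],0],[[0,0,0],[-0.001,0,-0.0002],0],[[0,0,0],[0,0,0],0]]'

```text
time: 8.35
eef_pos: [0.5683, 0.2378, 0.0552]
tcp_rot: [0.106, 0.994, -0.0, 0.0]
contact_force: [-0.1, -0.7, 0.8]
opening: -0.002
finger_force: 0.4
```

Request:
drive_tool --moves '[[[0,0,0],[0.002,0,0],0],[[0,0,0],[0.002,0,0],0],[[0,0,0],[0.003,0,0],0],[[0,0,0],[0.006,0,0],0],[[0,0,0],[0.01,0,0],0]]'

```text
time: 8.98
eef_pos: [0.5453, 0.2427, 0.0551]
tcp_rot: [0.106, 0.994, 0.0, 0.0]
contact_force: [-0.4, 0.4, -0.3]
opening: 0.001
finger_force: 0.0
```

Request:
drive_tool --moves '[[[0,0,0],[0.01,0,-0.02],0],[[0,0,0],[0,0,-0.04],0],[[0,0,0],[0,0,-0.05],0],[[0,0,0],[0,0,-0.05],0],[[0,0,0],[0,0,0],0]]'

```text
time: 9.6
eef_pos: [0.5383, 0.2457, 0.2213]
tcp_rot: [0.105, 0.994, 0.002, 0.005]
contact_force: [-0.7, 0.7, -0.0]
opening: -0.001
finger_force: 0.0
```

```bash
python3 snap.py pics/g3.png; python3 - <<'E'
import cv2
from h import *
c=np.load("scene.npz")
yaw=np.radians(-12.1);d=np.array([np.cos(yaw),np.sin(yaw),0]);n=np.array([-d[1],d[0],0]);t=np.radians(10);zz=np.array([0,0,1.])
X=np.cos(t)*d+np.sin(t)*zz;Z=-np.sin(t)*d+np.cos(t)*zz
F=np.array([.4908,.2544,0])-d*.0101;F[2]=.031
for x in(.013,.090,.105,.109,.114,.121,.128):
    q=c["R"]@(F+X*x+n*.0105+Z*.0155)+c["t"];print(x,(q[0]/q[2]*c["fx"]+c["cx"]-180).round(1),(q[1]/q[2]*c["fy"]+c["cy"]-150).round(1))
for f in("g2","g3"):
    a=cv2.resize(cv2.imread(f"pics/{f}.png"),(130,120),interpolation=cv2.INTER_AREA)
    print(f);print(a[44:60,22:42].mean(2).astype(int)); b=a.astype(int);m=(b[...,2]-b[...,0]>90)&(np.arange(130)[None]>30);m[:50]=0;v,u=np.nonzero(m);print("pawl px",len(u),u.mean(),v.mean(),v.min(),v.max())
a0=cv2.imread("pics/scene0.png")[150:270,180:310].astype(float);b=np.clip(255*(a0/200)**.7,0,255).astype(int);m=(b[...,2]-b[...,0]>90)&(np.arange(130)[None]>30);m[:50]=0;v,u=np.nonzero(m);print("pawl start",len(u),u.mean(),v.mean(),v.min(),v.max())
E
```

```text
[0.5367406  0.24526004 0.21796585] [-0.97  0.43  0.01]
0.017 265.10102072640365 16.594242020014747
-0.007 264.86668890392593 -38.73337543894763
0.013 67.5 78.1
0.09 40.3 57.9
0.105 35.2 54.1
0.109 33.8 53.1
0.114 32.1 51.8
0.121 29.8 50.1
0.128 27.4 48.3
g2
[[ 90  83  84  81  84  95 176 172 122  89  82  88  88  92  99  94  99 102
   99  97]
 [ 89  85  83  92 143 138 115 103  96  87  83  86  89  88  89  94 101 104
   99  95]
 [104  91 102 152 171 129  94  91  92  92  88  86  91  91  92 102 104 104
  102  98]
 [162 161 231 244 211 114  89  90  96  97  99  90  88  95  97  98 104 106
  104 100]
 [244 232 241 254 220 101  92  97 103 106 103  96  93  88  93  99 102 102
  100  98]
 [248 254 253 253 212 101  99 152 202 196 141 100  96  90  91 100 104 106
  101  96]
 [217 238 252 254 220 118 101 182 219 224 200 142  96  96  96 101 102 104
  102  99]
 [214 217 233 248 205 125  94 157 211 225 221 182 124  98  95 101  99 101
  101 100]
 [213 214 215 219 234 170 101 147 206 223 224 203 142 100  93 102 105 106
  105 101]
 [193 214 214 212 215 224 180 133 156 205 222 211 147  98  87  92 105 104
  1
[... 1318 characters left out ...]
02 101 100
   94  90]
 [197 221 220 218 223 243 203 130 108 201 231 232 228 187 126 103  99  97
   88  86]
 [192 214 217 220 219 224 233 217 161 167 213 230 231 191 128 103  99  96
   87  78]
 [196 210 194 209 219 221 223 224 240 192 169 211 222 169 112 101  95  88
   83  91]
 [195 207 188 176 200 217 221 219 225 238 200 163 145 115 102  99  84  88
  133 185]
 [199 220 196 185 191 212 218 219 219 225 234 218 161 105 100  97  99 145
  204 226]
 [213 226 198 189 192 210 207 213 219 219 222 224 240 184 120 135 165 206
  217 219]
 [208 225 207 193 208 216 215 213 217 220 220 219 222 240 239 241 239 217
  216 217]]
pawl px 19 41.68421052631579 60.31578947368421 57 64
pawl start 20 41.6 60.3 57 64
```

The mount rolled back onto the pawl and stayed there. Its insert is at (32.7,52.9), against (32.1,51.8) predicted for x = 0.114 m. The pawl pixels match the start picture, so the pawl is up. The arm is clear, so I'll hand in.

Request:
drive_tool --moves '[[[0,0,0],[0,0,0],0],[[0,0,0],[0,0,0],0]]'

```text
time: 9.9
eef_pos: [0.5348, 0.2445, 0.2128]
tcp_rot: [0.106, 0.994, -0.001, -0.002]
contact_force: [-0.6, 0.2, -0.8]
opening: -0.001
finger_force: 0.0
```

```bash
python3 -c "
from plant import ctrl
print(ctrl.sign_off())"
```

```text
the job is handed in; nothing more can be done
None
```

The wet mount is parked in gutter a, resting back on the raised pawl at about 0.114 m by camera estimate; the arm was clear and I handed the job in at about 10 s (sign-off returned no verdict).

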